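Let the larger hand ball out of the dispenser

TASK

Two rubber hand balls wait in the two lanes of the dispenser, each held back by the gate of its own rocking lever. With the fingertips, press down the pad of the lever whose gate holds the larger ball until that ball rolls out into the tray, then let the lever come back up so its gate is shut again. Finish with the hand clear; leave the smaller ball waiting behind its gate, do not touch either ball, and do not knock the other things about.

Things in the scene. Friction and masses are not known exactly. Their poses are not given: they have to be found in the camera images.
- dispenser: Plywood ball dispenser fixed to the flap, 500 x 166 mm. Origin on its underside below the levers' pivot line, midway between them; +x is the way the balls roll, +y left, z up. Two 52 mm wide lanes, at y = +45 mm (left) and -45 mm (right), x = 58 to 142 mm, slope down 8 degrees to the gates. Each lever is a steel bar over its lane, pivoted at x = 0, z = 100 mm between cheeks 112 mm high; pad at the -x end.
- gate_left (a point): Lower edge of the left lane's gate, a 24 mm wide steel plate hanging from the lever's far end in front of the ball, 142 mm beyond the pivot; at rest about 11 mm above the lane floor.
- gate_right (a point): Lower edge of the right lane's gate, the same.
- tray (a point): Centre of the tray's floor (about 22 mm above the flap), at dispenser x = 250 mm. The tray is the walled 142 mm wide lower part common to both lanes, from the gates to its end wall at x = 330 mm; walls 32 mm high.
- pad_left (a point): Press pad of the left lane's lever (y = +45 mm of the dispenser): black rubber-faced plate, 36 mm along x, 32 mm across, 6 mm thick. The point is the centre of its top face. At rest level, at dispenser x = -120 mm, 120 mm above the flap; fully pressed its centre has sunk 39 mm and it tilts 0.32 rad.
- pad_right (a point): Press pad of the right lane's lever (y = -45 mm of the dispenser); otherwise the same as pad_left.
- lever_left (a joint): Left lever's rocking angle in rad: 0 at rest (gate shut), growing as the pad is pressed, stop at 0.32. The gate clears the larger ball from about 0.25. A spring returns it; pressing at the pad takes about 3 to 5 N.
- lever_right (a joint): Right lever's rocking angle, the same as lever_left.
- big_ball: Larger dark rubber ball, 44 mm across, origin at its centre. It starts in either lane, resting against the gate. Once freed it needs about 1 s to roll into the tray and stays against the tray's end wall.
- small_ball: Smaller dark rubber ball, 28 mm across, origin at its centre. It starts in the other lane, resting against its gate.
- dumbbell: Small hex dumbbell lying on the flap, about 172 mm long (along its x), 52 mm high, 60 mm across; origin below its middle, at flap height.
- grip_ring: Silicone grip ring lying flat, 72 mm across, 24 mm high; origin at the centre of its underside.
- canister: Stainless canister with a lid knob, 80 mm across, 115 mm high; origin at the centre of its underside.
- exerciser: Plastic finger exerciser with four plungers, 88 x 30 mm, 62 mm high; origin at the centre of its underside.
Not all that is in view belongs to the job. What is shaped like the big_ball but purple, red or yellow is not meant.

How it is judged:
By the outcome, as a careful person would: the job done as asked, in the order asked, and still so for the second after the job is handed in, with the robot touching nothing.
It also fails if it takes over 32 s, if anything falls off the work surface, if the arm or the gripper's body presses on something with over 40 N, if the wrist force passes 120 N, or if a joint passes its speed limit or range.

ROBOT

A 6-joint arm with a two-finger parallel gripper is mounted at the origin on the work surface. World frame = base frame: x ahead of the robot, y to its left, z up, the work surface at z = 0. Lengths are in m, angles in degrees, forces in N, time in s.
With the tool pointing down it reaches from about 0.25 to 0.725 m from the base axis. Payload 9.7 kg.
Tool frame: the origin (TCP) lies midway between the tips of the shut fingers; the grasp point (between the pads) lies 19 mm behind it (grip_point_offset is the distance from the TCP to the grasp point, in m); y points along the fingers, z is the direction in which the jaws open and shut, and the axes are right-handed (so a half turn about y gives the same grasp; the last joint's range is limited). The gripper opens to 85 mm and grips with 20 to 120 N. Pads are 22 mm wide; open, the fingers measure 114 mm over their backs; the gripper's body (76 mm by 85 mm) begins 54 mm behind the grasp point. The pads swing forward as they close: fully open they stand 13 mm farther back than shut.
Start: joints at [75.401, 4.979, 10.078, 95.1, 0, 90], TCP at [0.139, 0.532, 0.231] pointing down, gripper open.
Joint ranges: [-179.16, 179.16], [-48.56, 103.87], [-65.8, 70.77], [-126.05, 130.52], [-82.76, 87.17], [-180, 180]. Speed limits (degrees/s): [127.2, 127.2, 147.25, 180, 180, 180].

INTERFACE

Orientations are given as [roll, pitch, yaw] about the fixed x, y, z axes, in that order (R = Rz(yaw) Ry(pitch) Rx(roll)).
In Python, from workcell import get_obs, camera, job_done, grip_point_offset gives the robot as it stands.
- The arm moves only by the tool move_arm, never from a script. Its argument "deltas" is a list that holds one entry, the list of rows, each a list of 4 numbers: the shift along the tool's x, y, z in m, then the turn about the tool's y in degrees. A call has 1 to 5 rows; each row is the pose to reach, as a shift and turn from the pose commanded when the call began, along the tool's axes at that moment; what a row does not reach only later rows make up. A row lasts 1/10 s, in which the tool goes at most 50 mm and 8.59 degrees, less where a joint would pass 70% of its speed; a pose out of reach is approached as far as the arm can. A call with a gripper value outside its range is refused whole. "claw" is the finger opening in m, from 0 to 0.0854, set as the call begins (left out, the last holds). The fingers move at their own pace and stop on an object; "newtons" is the grip in N (left out, the last holds). Time passes only in rows, so rows that repeat a pose let the fingers close. It gives the time, the measured TCP pose, the force and the opening at its end, in the units of the state.
- get_obs(): the state, without advancing time (a new reading comes with each control period).
- camera(name): name is "side" or "top"; returns a dict with "color" (384x512x3 uint8, blue, green, red), "range_z" (384x512 float32, m along the optical axis (not along the pixel's ray), 0 where there is no reading), "fx", "fy", "cx", "cy" (pixels), "T" (4x4, takes a point from camera to world coordinates). Camera axes: x right, y down, z forward; pixel columns grow to the right and rows downward; lengths in m; the calibration is good to about 2 mm. A picture is of the moment at which its call begins.
- job_done(): hands the job in, once; it reports no verdict.
The state is a dict: "time": time; "q": joint angles; "qd": joint speeds; "joint_efforts": joint torques, N m; "ee_pos": TCP position; "tcp_rot": TCP orientation; "wrist_force": force on the tool from outside, world axes, zero at the start; "torque": the same for the moment, N m; "opening": finger opening in m.
Only numpy, scipy, OpenCV 4.12 (cv2) and the standard library are available. Lean on these libraries where they do the work, as an engineer would, in place of code of your own. Each camera call takes 0.05 s, during which the arm holds its last target. There are 200 camera calls.

## Working session

There is one attempt and no reset: what is moved stays moved. The work goes in short steps, Python scripts to look and compute and a tool call to move; the robot and the scene stay as the last step left them, time stands still between calls to the robot, and variables do not carry over. Pictures are saved under pics/ and viewed, about 8 in all and at most 12, crops included, and the job is handed in when it is done.

Besides the shell and the picture viewer there is one more tool, called after "Emit:" as name(argument=value, ...), one argument or row to a line, values as JSON. move_arm: Moves the arm, as the interface text tells. Its arguments: {"type":"object","properties":{"deltas":{"type":"array"},"claw":{"type":"number"},"newtons":{"type":"number"}},"required":["deltas"]}

```bash
mkdir -p pics
cat > h.py <<'E'
import numpy as np, cv2
from workcell import *
def pts(c):
    v,u=np.mgrid[:384,:512]; z=c["range_z"]
    P=np.stack([(u-c["cx"])/c["fx"]*z,(v-c["cy"])/c["fy"]*z,z],-1)
    return P@c["T"][:3,:3].T+c["T"][:3,3]
E
python3 - <<'E'
from h import *
import pickle
o=get_obs(); print({k:np.round(o[k],3) for k in("time","ee_pos","tcp_rot","wrist_force","opening")})
d={n:camera(n) for n in("top","side")}; pickle.dump(d,open("c0.pkl","wb"))
for n,c in d.items():
    print(n,np.round(c["T"],3).tolist(),c["fx"],c["cx"],c["cy"]); cv2.imwrite(f"pics/{n}0.png",c["color"])
E
```

```text
{'time': np.float64(0.0), 'ee_pos': array([0.139, 0.532, 0.231]), 'tcp_rot': array([-9.0080e+01, -1.0000e-03, -1.4601e+01]), 'wrist_force': array([-0.198, -0.095, -0.536]), 'opening': np.float64(0.086)}
top [[0.0, -0.987, 0.16, 0.434], [-1.0, 0.001, 0.007, 0.009], [-0.007, -0.16, -0.987, 0.97], [0.0, 0.0, 0.0, 1.0]] 405.41895602920056 252.25426075805512 193.0853611657454
side [[0.934, -0.182, 0.308, 0.256], [-0.357, -0.453, 0.817, -0.828], [-0.009, -0.873, -0.488, 0.604], [0.0, 0.0, 0.0, 1.0]] 450.02514029985474 256.223254588699 192.47321046844837
```

```bash
python3 -c "
import cv2
for n in('top','side'):
    cv2.imwrite(f'pics/{n}0b.png',cv2.resize(cv2.imread(f'pics/{n}0.png'),(800,600),interpolation=cv2.INTER_CUBIC))"
```

```text
(no output)
```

View pics/top0b.png

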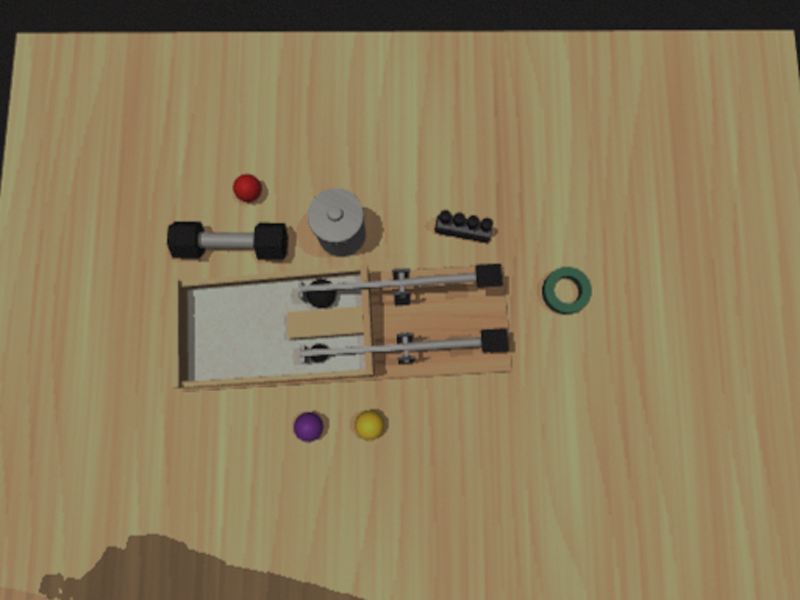

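View pics/side0b.png

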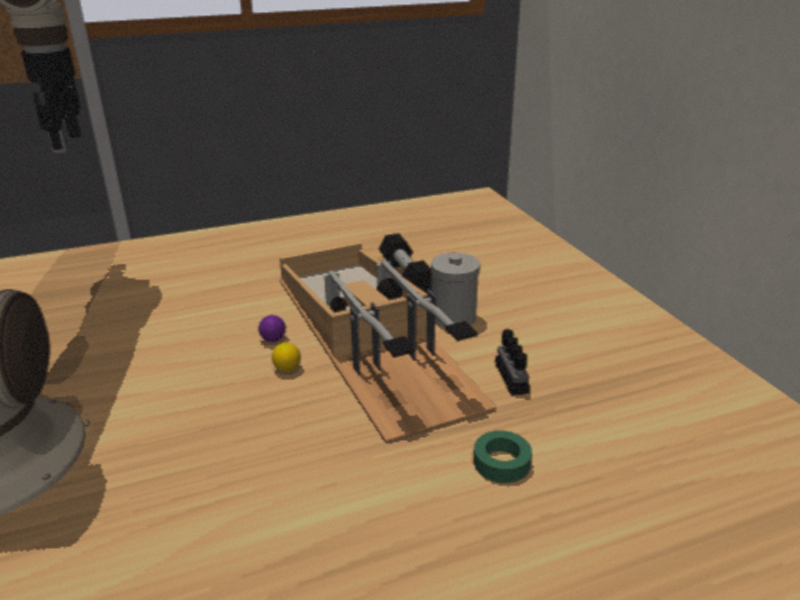

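Top view (800-px scale): dark balls lie at (320,293) in the upper lane and (318,353) in the lower. Pads are at (488,276) and (495,341). The red, purple and yellow balls lie outside the dispenser and aren't meant. The upper ball looks larger, so I'll measure both and confirm in a crop.

```bash
cat > m.py <<'E'
from h import *
import pickle
d=pickle.load(open("c0.pkl","rb"))
for n,boxes in (("top",{"padU":(300,165,325,188),"padL":(303,205,330,230),"ballU":(190,175,218,200),"ballL":(190,217,218,235)}),
                ("side",{"padU":(280,200,308,220),"padL":(245,212,266,230),"ballU":(240,175,258,190),"ballL":(208,188,224,200)})):
    c=d[n]; P=pts(c)
    for k,(a,b,e,f) in boxes.items():
        dark=(c["color"].max(2)<45)[b:f,a:e].astype(np.uint8)
        N,L,S,C=cv2.connectedComponentsWithStats(dark)
        i=1+S[1:,4].argmax(); m=L==i; Q=P[b:f,a:e][m]; Q=Q[c["range_z"][b:f,a:e][m]>0]
        if "pad" in k: Q=Q[Q[:,2]>.1]
        print(n,k,"px",np.round(C[i]+[a,b],1),"area",S[i,4],"bbox",S[i,2:4],"med",np.round(np.median(Q,0),4),"min",np.round(np.percentile(Q,3,0),3),"max",np.round(np.percentile(Q,97,0),3))
c=d["top"];P=pts(c)
print("flap z",np.round(P[200,300],3),np.round(P[300,400],3))
a=cv2.resize(c["color"][160:245,180:335],(775,425),interpolation=cv2.INTER_CUBIC)
cv2.imwrite("pics/crop1.png",np.clip(a*1.8,0,255).astype(np.uint8))
E
python3 m.py
```

```text
top padU px [312.4 176. ] area 211 bbox [16 15] med [ 0.6086 -0.1135  0.1194] min [ 0.595 -0.13   0.117] max [ 0.622 -0.098  0.122]
top padL px [316.1 217.5] area 227 bbox [17 14] med [ 0.5204 -0.1197  0.1191] min [ 0.506 -0.136  0.116] max [ 0.533 -0.104  0.122]
top ballU px [204.8 190.3] area 177 bbox [21 11] med [0.5859 0.1202 0.0754] min [0.574 0.103 0.066] max [0.594 0.143 0.099]
top ballL px [203.9 228.8] area 34 bbox [11  5] med [0.4998 0.1229 0.0609] min [0.495 0.11  0.056] max [0.502 0.135 0.102]
side padU px [294.5 211.1] area 136 bbox [20 11] med [ 0.6078 -0.1176  0.1191] min [ 0.594 -0.133  0.116] max [ 0.622 -0.101  0.121]
side padL px [256.8 220.5] area 190 bbox [20 16] med [ 0.5193 -0.1243  0.1191] min [ 0.505 -0.139  0.117] max [ 0.534 -0.108  0.121]
side ballU px [249.4 183.9] area 138 bbox [16 12] med [0.5915 0.1087 0.0733] min [0.578 0.099 0.062] max [0.607 0.125 0.081]
side ballL px [215.9 194.1] area 67 bbox [11  9] med [0.5049 0.1161 0.0584] min [0.497 0.111 0.05 ] max [0.516 0.126 0.065]
flap z [ 0.573 -0.099  0.006] [ 0.339 -0.328 -0.001]
```

View pics/crop1.png

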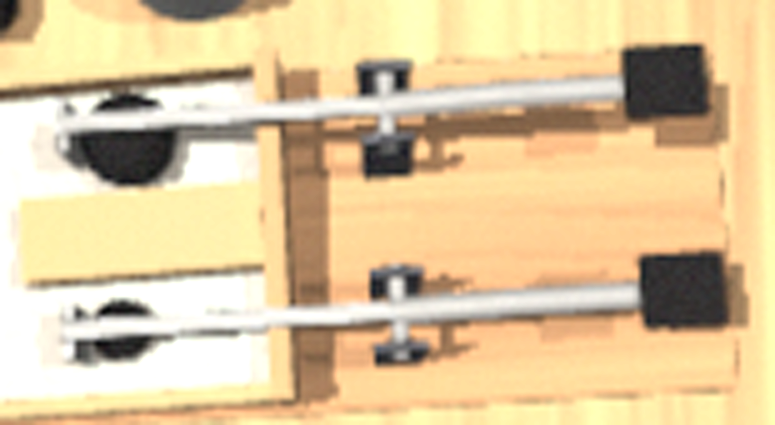

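The crop settles it. The ball at the upper/far lane (crop 128,138) is clearly larger than the one in the lower lane (crop 122,330). So the lever is the far one (dispenser's right), with pad_right at about (0.608, -0.116, 0.119) in both views. I'll shut the fingers and travel at z = 0.231.

Emit:
move_arm(
  deltas=[
    [[0.031,0,-0.025,0],[0.062,0,-0.05,0],[0.093,0,-0.076,0],[0.124,0,-0.102,0],[0.154,0,-0.127,0]],
  ],
  claw=0,
)

```text
time: 0.6
ee_pos: [0.2562, 0.369, 0.231]
tcp_rot: [-90.0, 0.0, -14.6]
wrist_force: [1.0, 0.3, 0.8]
opening: 0.0122
```

Emit:
move_arm(
  deltas=[
    [[0.031,0,-0.025,0],[0.062,0,-0.05,0],[0.093,0,-0.076,0],[0.124,0,-0.102,0],[0.154,0,-0.127,0]],
  ],
)

```text
time: 1.1
ee_pos: [0.3732, 0.2072, 0.2311]
tcp_rot: [-90.0, 0.0, -14.6]
wrist_force: [0.1, -0.6, 0.1]
opening: 0.0002
```

Emit:
move_arm(
  deltas=[
    [[0.031,0,-0.025,0],[0.062,0,-0.05,0],[0.093,0,-0.076,0],[0.124,0,-0.102,0],[0.154,0,-0.127,0]],
  ],
)

```text
time: 1.6
ee_pos: [0.4903, 0.0454, 0.231]
tcp_rot: [-90.0, 0.0, -14.6]
wrist_force: [-0.2, 0.5, 0.3]
opening: 0.0001
```

Emit:
move_arm(
  deltas=[
    [[0.031,0,-0.025,0],[0.062,0,-0.05,0],[0.093,0,-0.076,0],[0.124,0,-0.102,0],[0.155,0,-0.128,0]],
  ],
)

```text
time: 2.1
ee_pos: [0.6081, -0.1174, 0.2308]
tcp_rot: [-90.0, 0.0, -14.6]
wrist_force: [0.4, 1.0, 0.3]
opening: 0.0002
```

```bash
cat > g.py <<'E'
from h import *
from scipy.spatial.transform import Rotation as R
o=get_obs(); r=R.from_euler("xyz",o["tcp_rot"],degrees=True)
print({k:np.round(o[k],3).tolist() for k in("time","q","ee_pos","tcp_rot","wrist_force","opening")})
print("tool shift to pad",np.round(r.inv().apply(np.array([.608,-.116,.1195])-o["ee_pos"]),4))
E
python3 g.py
```

```text
{'time': 2.1, 'q': [-10.929, 14.905, 21.355, 96.48, 0.003, 3.679], 'ee_pos': [0.608, -0.117, 0.231], 'tcp_rot': [-89.999, 0.031, -14.608], 'wrist_force': [0.422, 1.04, 0.306], 'opening': 0.0}
tool shift to pad [-0.0004  0.1113  0.0013]
```

Emit:
move_arm(
  deltas=[
    [[0,0.03,0,0],[0,0.06,0,0],[0,0.08,0,0],[0,0.095,0,0],[0,0.1,0,0]],
  ],
)

```text
time: 2.6
ee_pos: [0.6067, -0.1157, 0.1294]
tcp_rot: [-90.0, 0.1, -14.6]
wrist_force: [-0.4, -0.7, 1.1]
opening: 0.0002
```

Emit:
move_arm(
  deltas=[
    [[0,0.005,0,0],[0,0.01,0,0],[0,0.015,0,0],[0,0.02,0,0],[0,0.02,0,0]],
  ],
)

```text
time: 3.1
ee_pos: [0.6077, -0.1161, 0.1114]
tcp_rot: [-90.0, -0.1, -14.6]
wrist_force: [0.5, -2.7, 3.8]
opening: 0.0
```

```bash
python3 - <<'E'
from h import *
c=camera("top"); s=camera("side")
a=cv2.resize(c["color"][160:245,180:335],(775,425),interpolation=cv2.INTER_CUBIC)
b=cv2.resize(s["color"][110:260,170:340],(680,600),interpolation=cv2.INTER_CUBIC)
cv2.imwrite("pics/side2.png",np.clip(b*1.5,0,255).astype(np.uint8))
E
python3 g.py
```

```text
{'time': 3.2, 'q': [-10.807, 13.618, 6.639, 82.962, -0.014, 3.802], 'ee_pos': [0.608, -0.116, 0.112], 'tcp_rot': [-90.01, -0.059, -14.609], 'wrist_force': [0.591, -2.732, 4.133], 'opening': 0.0}
tool shift to pad [ 0.0003 -0.0077  0.0001]
```

View pics/side2.png

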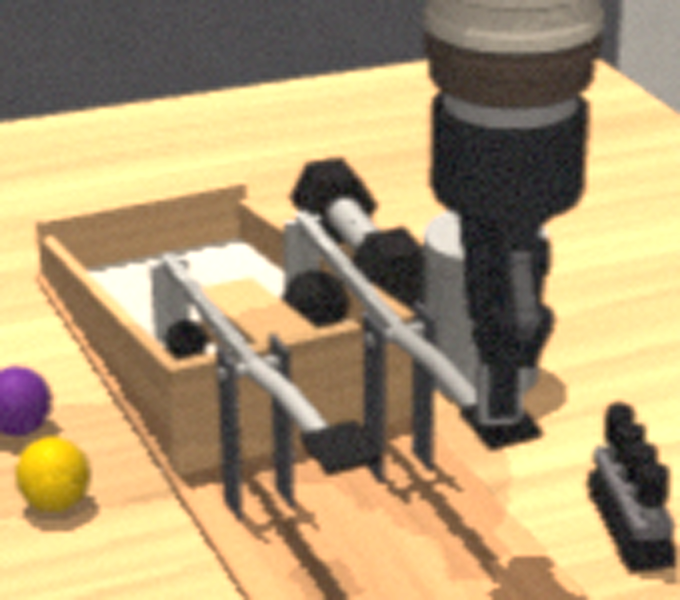

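The fingertips sit centred on the far pad (crop 500,425) and the force is about 4 N, as expected for the spring. I'll press on.

Emit:
move_arm(
  deltas=[
    [[0,0.007,0,0],[0,0.014,0,0],[0,0.02,0,0],[0,0.024,0,0],[0,0.026,0,0]],
  ],
)

```text
time: 3.7
ee_pos: [0.6076, -0.1155, 0.0849]
tcp_rot: [-90.0, -0.0, -14.6]
wrist_force: [3.0, -1.4, 4.5]
opening: 0.0004
```

Emit:
move_arm(
  deltas=[
    [[0,0,0,0],[0,0,0,0],[0,0,0,0],[0,0,0,0],[0,0,0,0]],
  ],
)

```text
time: 4.2
ee_pos: [0.6075, -0.1157, 0.0855]
tcp_rot: [-90.0, -0.0, -14.6]
wrist_force: [2.8, -1.2, 4.7]
opening: -0.0001
```

```bash
cat > v.py <<'E'
import sys
from h import *
c=camera("top"); s=camera("side"); n=sys.argv[1]
a=cv2.resize(c["color"][160:255,100:335],(780,315),interpolation=cv2.INTER_CUBIC)
b=cv2.resize(s["color"][140:240,170:340],(480,282),interpolation=cv2.INTER_CUBIC)
b=cv2.copyMakeBorder(b,0,0,0,300,cv2.BORDER_CONSTANT)
cv2.imwrite(f"pics/{n}.png",np.clip(np.vstack([a,b])*1.5,0,255).astype(np.uint8))
E
python3 v.py press1; python3 g.py
```

```text
{'time': 4.3, 'q': [-10.792, 13.911, 4.069, 80.154, 0.012, 3.802], 'ee_pos': [0.607, -0.116, 0.085], 'tcp_rot': [-89.988, -0.003, -14.594], 'wrist_force': [2.988, -0.322, 5.408], 'opening': 0.0}
tool shift to pad [ 0.0006 -0.0341 -0.0001]
```

View pics/press1.png

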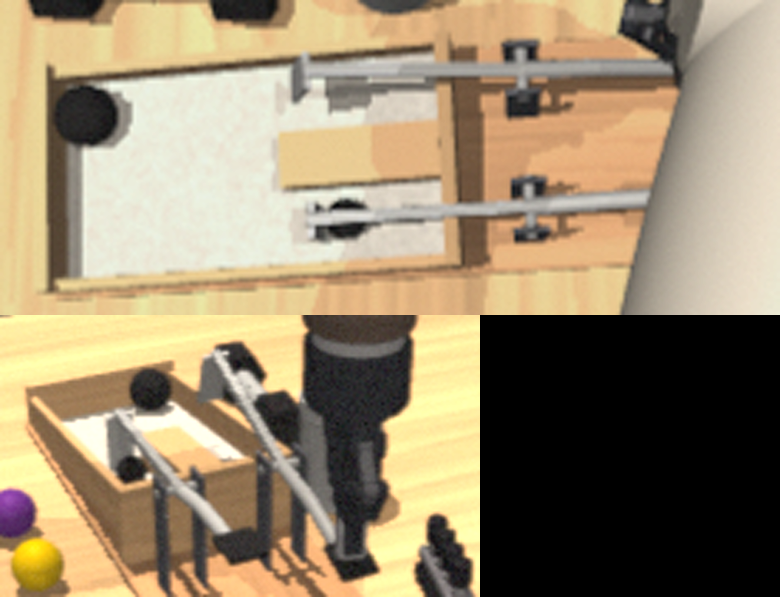

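The big ball is out, at the tray's end wall (85,115 in the top crop), and the small ball still waits behind its gate. I'll release gently and withdraw upward.

Emit:
move_arm(
  deltas=[
    [[0,0,0,0],[0,0,0,0],[0,0,0,0],[0,0,0,0],[0,0,0,0]],
  ],
)

```text
time: 4.8
ee_pos: [0.6074, -0.1158, 0.0852]
tcp_rot: [-90.0, 0.0, -14.6]
wrist_force: [2.8, 0.2, 5.0]
opening: -0.0
```

Emit:
move_arm(
  deltas=[
    [[0,-0.006,0,0],[0,-0.013,0,0],[0,-0.02,0,0],[0,-0.027,0,0],[0,-0.034,0,0]],
  ],
)

```text
time: 5.3
ee_pos: [0.6071, -0.1153, 0.1198]
tcp_rot: [-89.9, 0.1, -14.6]
wrist_force: [0.0, 2.7, 2.3]
opening: -0.0003
```

Emit:
move_arm(
  deltas=[
    [[0,-0.01,0,0],[0,-0.03,0,0],[0,-0.06,0,0],[0,-0.09,0,0],[0,-0.11,0,0]],
  ],
)

```text
time: 5.8
ee_pos: [0.6073, -0.1156, 0.2316]
tcp_rot: [-90.0, -0.0, -14.6]
wrist_force: [0.6, 0.4, -0.4]
opening: 0.0001
```

Emit:
move_arm(
  deltas=[
    [[-0.03,0,-0.02,0],[-0.06,0,-0.05,0],[-0.1,0,-0.08,0],[-0.13,0,-0.1,0],[-0.15,0,-0.12,0]],
  ],
)

```text
time: 6.3
ee_pos: [0.4297, -0.1941, 0.2297]
tcp_rot: [-90.0, 0.0, -14.6]
wrist_force: [0.9, -0.8, 0.8]
opening: 0.0001
```

Emit:
move_arm(
  deltas=[
    [[0,0,0,0],[0,0,0,0],[0,0,0,0],[0,0,0,0],[0,0,0,0]],
  ],
)

```text
time: 6.8
ee_pos: [0.4325, -0.1937, 0.2289]
tcp_rot: [-90.0, 0.0, -14.5]
wrist_force: [-0.6, -0.7, 0.2]
opening: -0.0001
```

```bash
python3 g.py
python3 - <<'E'
from h import *
import pickle
d={n:camera(n) for n in("top","side")}; pickle.dump(d,open("c1.pkl","wb"))
cv2.imwrite("pics/end.png",np.clip(np.hstack([cv2.resize(d[n]["color"],(400,300)) for n in d])*1.5,0,255).astype(np.uint8))
a=cv2.resize(d["top"]["color"][160:255,100:335],(780,315),interpolation=cv2.INTER_CUBIC)
b=cv2.resize(d["side"]["color"],(780//2,285))
b2=cv2.resize(d["side"]["color"][140:240,170:307],(390,285),interpolation=cv2.INTER_CUBIC)
cv2.imwrite("pics/end.png",np.clip(np.vstack([a,np.hstack([b,b2])])*1.5,0,255).astype(np.uint8))
E
sed 's/c0.pkl/c1.pkl/;/crop1/d' m.py | python3 - | grep pad
```

```text
{'time': 6.8, 'q': [-24.132, -5.406, -0.536, 94.918, 0.004, -9.59], 'ee_pos': [0.433, -0.194, 0.229], 'tcp_rot': [-89.988, 0.047, -14.542], 'wrist_force': [-0.551, -0.669, 0.249], 'opening': -0.0}
tool shift to pad [0.1504 0.1093 0.1193]
top padU px [312.5 175.9] area 206 bbox [16 14] med [ 0.6087 -0.1143  0.1194] min [ 0.596 -0.13   0.117] max [ 0.622 -0.098  0.122]
top padL px [316.1 217.6] area 223 bbox [17 14] med [ 0.519  -0.1198  0.1192] min [ 0.506 -0.136  0.116] max [ 0.533 -0.104  0.122]
side padU px [294.5 211.1] area 132 bbox [20 11] med [ 0.6077 -0.1178  0.1191] min [ 0.594 -0.133  0.117] max [ 0.622 -0.101  0.121]
side padL px [256.6 220.5] area 187 bbox [19 16] med [ 0.5195 -0.1245  0.1192] min [ 0.505 -0.138  0.116] max [ 0.534 -0.108  0.121]Traceback (most recent call last):
  File "<stdin>", line 10, in <module>
ValueError: attempt to get argmax of an empty sequence
```

View pics/end.png

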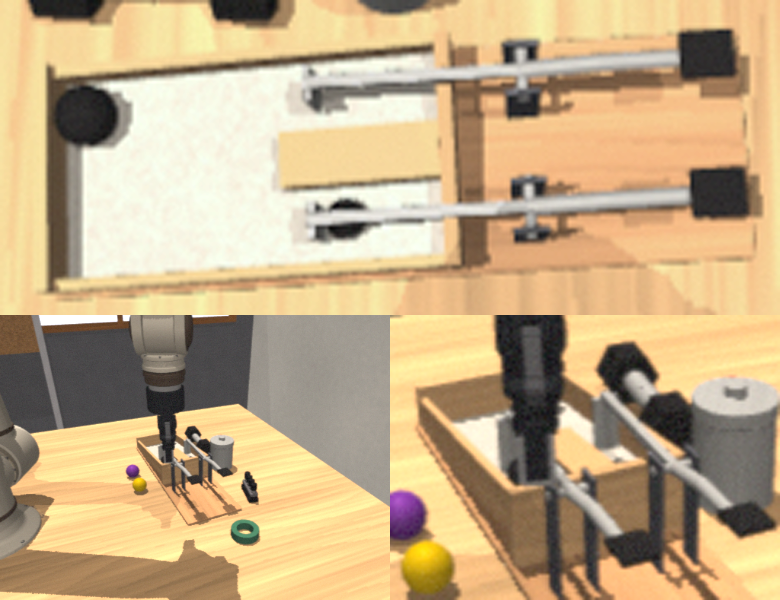

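Both pads are back at rest height (0.119), the big ball is at the tray's end wall (85,115), and the small ball is still behind its gate (345,218). The hand is at z = 0.229, clear of everything.

```bash
python3 -c "
from workcell import *
print(job_done())"
```

```text
the job is handed in; nothing more can be done
None
```

I pressed the pad of the dispenser's right lever (the lane farther from the robot) about 34 mm with the shut fingertips. The larger ball rolled out to the tray's end wall, and I then let the lever back up and lifted the hand clear. The job was handed in at about 7 s, and the wrist readings during the press came to about 6 N at most.

- **Levers:** the last pictures show both pads at their original 119 mm, so both gates are shut again.
- **Balls:** the larger ball is in the tray, and the smaller one is still behind its gate.
- **Other things:** everything else in view looks unmoved, judged by eye rather than measured.
- **Failed check:** my final script stopped with an error while looking for the larger ball in its old lane, which is now empty. It had already measured the pads by then, and I confirmed the balls from the picture instead.

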